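# Hook the wide vial caddy onto the slotted stand

## Task

Hang the wide vial caddy on the slotted stand: put its two hooks through the two slots of the upright panel, then push it straight down until it sits fully home and the sprung catch snaps out over the tongue at the rear of its floor. Let go of it there, and leave the narrow caddy standing where it is.

Things in the scene. Friction and masses are not known exactly. Their poses are not given: they have to be found in the camera images.
- wide_caddy_grip (a point): Centre of the wide caddy's black grip bar: 16 (x) x 50 (y) x 34 (z) mm, on two thin rods, 129 mm above the tray's underside and 50 mm in front of the tongue's end; grip it across x. Axes as wide_caddy.
- wide_caddy: The loose part to hang, 0.25 kg, upright on the table: grey tray 92 (x) x 130 (y) mm. Origin: underside, below the grip; x to its rear, z up. A floor tongue 32 mm wide sticks out behind to x = +50 mm, the rest ends at +42. At y = -34 and +34 mm, steel necks 16 wide, 8 high, underside z = 40 mm, run back to x = 64; their hooks (inner face x = 59) reach down to z = 20, tips slanted back to x = 69 mm.
- stand: Fixed metal stand: upright panel 152 mm wide, 5 mm thick, top at z = 123 mm, on an 8 mm foot plate reaching 95 mm in front. Origin: on the table under the panel's front face, midway; x square into the panel, y along it, z up. Two slots at y = -34 and +34 mm, each 40 mm wide, from z = 65 to 111 mm. As the hooks enter, the tray's underside must be 45 to 63 mm above the table.
- stand_seat (a point): Point on the panel's front face, midway between the slots, at the height of their lower edges (65 mm above the table). Axes as stand. Hung home, the caddy's necks rest on these edges, its floor tongue against the panel: its grip centre is 50 mm in front (-x) and 89 mm above this point, tray underside 25 mm above the table, x axes parallel.
- catch (a joint): Sprung steel wedge low in the middle of the stand's panel, in m: 0 = fully out (about 4 mm proud), to 0.007 pushed in. The caddy's floor tongue cams it in as the caddy is pushed down over the last 15 mm or so, against about 5 to 15 N; it springs out again above the tongue when the caddy is home, and holds it down.
- narrow_caddy_grip (a point): Centre of the grip bar of the narrow caddy, a bystander of the same make, 70 mm wide (y) in place of 130, hooks only 20 mm apart, which do not fit this stand. Same heights and axes as the wide caddy. The two caddies may stand in either place, left or right.

How it is judged (in metres and radians):
At the end, for the whole second after the job is handed in: The wide caddy hangs at rest, hooks through the slots: grip centre 77 to 95 mm above and 40 to 72 mm in front of the seat point, within 15 mm sideways, upright and parallel to the stand within 0.18 rad, the catch out (under 2 mm) (z of wide_caddy_grip in the frame of stand_seat between 0.077 and 0.095 m and x of wide_caddy_grip in the frame of stand_seat between -0.072 and -0.04 m and y of wide_caddy_grip in the frame of stand_seat between -0.015 and 0.015 m and angle between wide_caddy_grip's own z axis and vertical below 0.18 rad and angle between the x axis of wide_caddy_grip and the x axis of stand_seat, either way round below 0.18 rad and value of joint catch below 0.002 m and linear speed of wide_caddy below 0.02 m/s); the robot touches nothing.
It fails at once if the narrow caddy is shifted or knocked (grip moved by more than 30 mm) (distance of narrow_caddy_grip from where it was at the start of the episode above 0.03 m).
It also fails if it takes over 35 s, if anything falls off the work surface, if the arm or the gripper's body presses on something with over 40 N, if the wrist force passes 120 N, or if a joint passes its speed limit or range.

## Robot

A 6-joint arm with a two-finger parallel gripper is mounted at the origin on a cart in front of the work surface, level with it; the furniture and walls round the work are solid. World frame = base frame: x ahead of the robot, y to its left, z up, the work surface at z = 0. Lengths are in mm, angles in rad, forces in N, time in s.
With the tool pointing down it reaches from about 275 to 750 mm from the base axis. Payload 10.2 kg.
Tool frame: the origin (TCP) lies midway between the tips of the shut fingers; the grasp point (between the pads) lies 19 mm behind it; z points along the fingers, y is the line along which they close (so a half turn about z gives the same grasp; the last joint's range is limited). The gripper opens to 85 mm and grips with 20 to 120 N. Pads are 22 mm wide; open, the fingers measure 114 mm over their backs; the gripper's body (76 mm by 85 mm) begins 54 mm behind the grasp point. The pads swing forward as they close: fully open they stand 13 mm farther back than shut.
Start: joints at [-1.425, 0.313, 1.498, -0, 1.331, -0.223], TCP at [189.248, -489.71, 231.294] pointing down, gripper open.
Joint ranges: [-2.94, 2.94], [-0.97, 2.17], [0.19, 2.56], [-1.23, 4.37], [0.02, 3.11], [-2.88, 2.88]. Speed limits (rad/s): [2.39, 2.39, 3.01, 3.14, 3.14, 3.14].

## Interface

Orientations are given as a unit quaternion [w, x, y, z].
In Python, from rig import sense, capture, finish_job, find_in, place_of gives the robot as it stands. The module is installed in compiled form; this text tells all that it offers.
- The arm moves only by the shell command python3 -m jog 'ROWS' [FORCE]. ROWS is JSON, a list of rows, each an object of numbers: "tx", "ty", "tz": the shift along the tool's x, y, z in mm; "ax", "ay", "az": the turn, a rotation vector about the tool's x, y, z in rad; "jaw": the closure, from -1 (fully open) to 1 (shut), so that 0 is half open. In form: [{"tx": .., "ty": .., "tz": .., "ax": .., "ay": .., "az": .., "jaw": ..}, ...]. A call has 1 to 5 rows; each row shifts and turns the commanded pose from where the row before left it, along the tool's axes as they then stand; what a row does not reach is not made up. A row lasts 1/8 s, in which the tool goes at most 62.5 mm and 10.7 degrees, less where a joint would pass 70% of its speed; a pose out of reach is approached as far as the arm can. A call with a gripper value outside its range is refused whole. The fingers move at their own pace and stop on an object; FORCE is the grip in N (left out, the last holds). Time passes only in rows, so rows that do not move let the fingers close. It gives the time, the measured TCP pose, the force, the opening and the grip force at its end, in the units of the state.
- sense(): the state, without advancing time (a new reading comes with each control period).
- capture(name): name is "scene" or "top" or "wrist"; returns a dict with "color" (400x640x3 uint8, red, green, blue), "depth" (400x640 float32, mm along the optical axis (not along the pixel's ray), 0 where there is no reading), "fx", "fy", "cx", "cy" (pixels), "camera_from_world" (4x4, takes a point from world to camera coordinates); the wrist camera has in their place "mount" (4x4, takes a point from camera to tool coordinates, whose origin is the TCP and whose axes are the flange's). Camera axes: x right, y up, looking along -z (the intrinsics and any distortion apply to the point x, -y, -z); pixel columns grow to the right and rows downward; lengths in mm; the calibration is good to about 2 mm. A picture is of the moment at which its call begins: read the wrist's pose just before it.
- finish_job(): hands the job in; it is judged then, once.
Trained networks look in the newest picture that a camera, given by its name, has taken for a name from the list of things; names that differ only in an ending like _2 or _b are one class to them, and where a whole thing is asked for, a point or a joint stands for the part that bears it (a point fixed in the world has none). Each returns a list of dicts, best first, with "conf" (0 to 1); they miss things now and then, are a little off and sometimes report something else, mostly with a low value. They report only what shows in the picture. A call takes as long as a camera call.
- find_in(query, camera): "centre" ([column, row] in pixels, amid what is visible of it).
- place_of(query, camera): "centre" ([column, row] in pixels: a listed point, or the origin of a listed thing).
The state is a dict: "time_s": time; "joints": joint angles; "dq": joint speeds; "tau": joint torques, N m; "eef_pos": TCP position; "ee_rot": TCP orientation; "force": force on the tool from outside, world axes, zero at the start; "wrist_torque": the same for the moment, N m; "grip_width": opening from 0.0 (shut) to 1.0 (fully open); "grip_force": force on a finger pad.
Only numpy, scipy, OpenCV 4.12 (cv2) and the standard library are available. Lean on these libraries where they do the work, as an engineer would, in place of code of your own. Each camera call takes 0.05 s, during which the arm holds its last target. There are 200 camera calls.

## Working session

There is one attempt and no reset: what is moved stays moved. The work goes in short steps, Python scripts to look and compute and a shell command to move; the robot and the scene stay as the last step left them, time stands still between calls to the robot, and variables do not carry over. Pictures are saved under pics/ and viewed, at most 10 in all, crops included, and the job is handed in when it is done.

```bash
mkdir -p pics; cat > h.py <<'E'
import numpy as np, cv2
from rig import sense, capture, finish_job, find_in, place_of
from scipy.spatial.transform import Rotation as R
def toolT():
    s=sense(); q=s['ee_rot']; T=np.eye(4); T[:3,:3]=R.from_quat([q[1],q[2],q[3],q[0]]).as_matrix(); T[:3,3]=s['eef_pos']; return T
def shot(n):
    T=toolT(); c=capture(n)
    c['wfc']=T@np.array(c['mount']) if n=='wrist' else np.linalg.inv(np.array(c['camera_from_world']))
    return c
def ray(c,u,v):
    d=np.array([(u-c['cx'])/c['fx'],-(v-c['cy'])/c['fy'],-1.]); return c['wfc'][:3,3],c['wfc'][:3,:3]@d
def onz(c,u,v,z):
    o,d=ray(c,u,v); return o+d*(z-o[2])/d[2]
def cloud(c):
    v,u=np.mgrid[0:400,0:640]; D=c['depth']; 
    p=np.stack([(u-c['cx'])/c['fx']*D,-(v-c['cy'])/c['fy']*D,-D],-1)
    return p@c['wfc'][:3,:3].T+c['wfc'][:3,3]
def save(c,n): cv2.imwrite('pics/'+n,c['color'][:,:,::-1])
E
python3 - <<'E'
from h import *
s=sense(); print(s['time_s'],s['eef_pos'],s['ee_rot'],s['grip_width'])
ims=[]
for n in ['scene','top']:
    c=shot(n); save(c,n+'0.png'); P=cloud(c); print(n,[k for k in c], c['wfc'][:3,3])
    for q,z in [('wide_caddy_grip',129),('narrow_caddy_grip',129),('stand_seat',65),('wide_caddy',0),('stand',0)]:
        for r in place_of(q,n)[:3]:
            u,v=r['centre']; print(q,np.round([u,v,r['conf']],2),'onz',onz(c,u,v,z).round(),'depth',P[int(v),int(u)].round())
E
```

```text
0.0 [ 189.18782962 -489.43668699  230.71985279] [-6.74542128e-04  9.83050691e-01  1.83332714e-01  2.38290954e-05] 0.997950171584278
scene ['color', 'depth', 'fx', 'fy', 'cx', 'cy', 'camera_from_world', 'wfc'] [ 719.36107657 -897.78408212  877.06657086]
narrow_caddy_grip [272.6  262.1    0.78] onz [ 481. -221.  129.] depth [ 483. -231.  140.]
stand_seat [349.2  230.5    0.92] onz [639. -15.  65.] depth [637.   2.  51.]
wide_caddy [308.   170.6    0.83] onz [452. 344.   0.] depth [461. 304.  31.]
stand [345.5  244.1    0.75] onz [629.  -3.   0.] depth [631. -36.  32.]
top ['color', 'depth', 'fx', 'fy', 'cx', 'cy', 'camera_from_world', 'wfc'] [ 333.37019707   52.28356054 1229.39929782]
wide_caddy_grip [212.2 244.2   0.9] onz [467. 317. 129.] depth [465. 313. 149.]
narrow_caddy_grip [426.3  240.7    0.66] onz [ 474. -219.  129.] depth [ 473. -214.  149.]
wide_caddy [224.2  254.3    0.95] onz [455. 313.   0.] depth [455. 313.   4.]
stand [339.2  189.9    0.89] onz [638.  -8.   0.] depth [628.  -5.  49.]
```

View pics/top0.png

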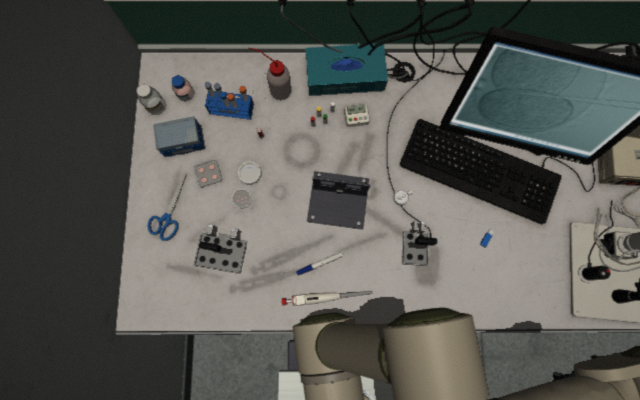

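View pics/scene0.png

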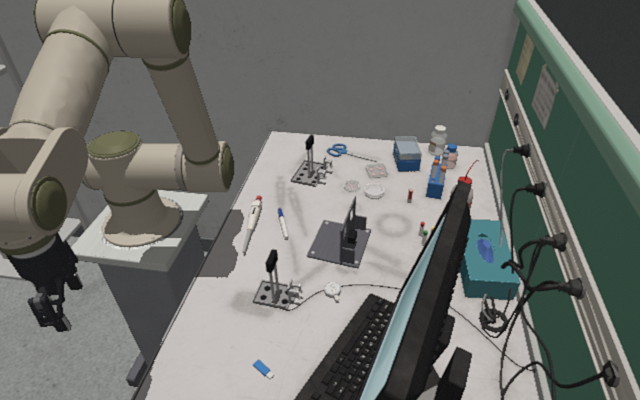

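Top view: the wide caddy is at about (220,250), the narrow one at (416,245) and the stand at (340,197). Next I measure the yaws from the depth cloud.

```bash
python3 - <<'E'
from h import *
c=shot('top'); P=cloud(c)
def rect(m,name):
    p=P[m][:,:2].astype(np.float32); (x,y),(w,h),a=cv2.minAreaRect(p); print(name,len(p),'c',round(x),round(y),'size',round(w),round(h),'ang',round(a,1),'med',np.median(p,0).round())
X,Y,Z=P[...,0],P[...,1],P[...,2]
for n,(cx,cy) in dict(wide=(460,315),narrow=(476,-217)).items():
    b=(abs(X-cx)<110)&(abs(Y-cy)<110)
    rect(b&(Z>12)&(Z<70),n+' tray'); rect(b&(Z>105)&(Z<175),n+' bar')
b=(abs(X-600)<110)&(abs(Y)<120)
rect(b&(Z>3)&(Z<25),'foot'); rect(b&(Z>95)&(Z<160),'paneltop')
rect(b&(Z>3)&(Z<160),'all')
m=b&(Z>113); print(Z[b].max())
for q in np.argwhere(m)[::8]: print(q,P[tuple(q)].round(),end=';')
z=cv2.resize(c['color'][150:290,170:460],None,fx=2.7,fy=2.7,interpolation=cv2.INTER_CUBIC); cv2.imwrite('pics/topc.png',z[:,:,::-1])
E
```

```text
wide tray 245 c 470 320 size 129 117 ang 80.3 med [504. 320.]
wide bar 156 c 462 321 size 50 16 ang 80.2 med [461. 319.]
narrow tray 188 c 482 -220 size 73 119 ang 82.5 med [ 511. -219.]
narrow bar 167 c 474 -217 size 49 17 ang 85.6 med [ 472. -214.]
foot 2693 c 599 0 size 239 219 ang 89.9 med [592.  -2.]
paneltop 214 c 630 -8 size 150 7 ang 81.8 med [629.  -8.]
all 3260 c 599 0 size 239 219 ang 89.9 med [606.  -4.]
127.64529162019107
[177 313] [642.  65. 123.];[178 317] [640.  55. 122.];[179 314] [638.  63. 119.];[179 322] [636.  42. 125.];[179 330] [636.  21. 125.];[180 326] [635.  32. 121.];[180 334] [635.  11. 121.];[181 329] [632.  24. 119.];[181 337] [631.   3. 124.];[181 345] [632. -18. 120.];[182 340] [629.  -5. 122.];[182 348] [627. -25. 128.];[183 342] [628. -10. 116.];[183 350] [626. -31. 124.];[183 358] [626. -52. 121.];[184 352] [624. -36. 119.];[184 360] [622. -56. 126.];[184 368] [623. -77. 123.];[185 363] [621. -64. 120.];[186 363] [620. -65. 114.];
```

View pics/topc.png

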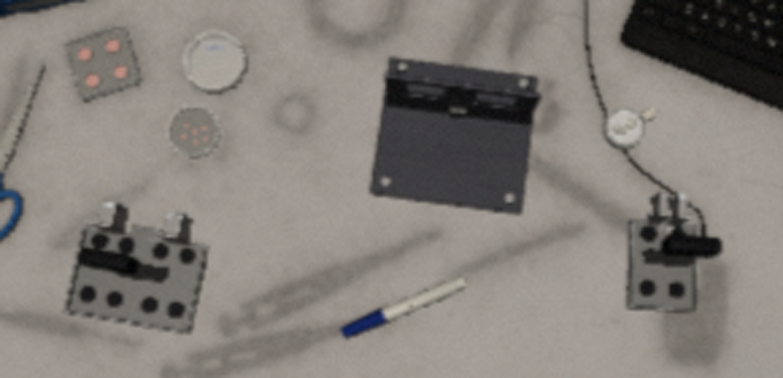

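```bash
python3 -m jog '[{"tx":36,"ty":-44},{"tx":36,"ty":-44},{"tx":36,"ty":-44},{"tx":36,"ty":-44},{"tx":36,"ty":-44}]' 
python3 -m jog '[{"tx":36,"ty":-44},{"tx":36,"ty":-44},{"tx":36,"ty":-44},{"tx":36,"ty":-44},{"tx":36,"ty":-44}]'
python3 -m jog '[{"tx":36,"ty":-44},{"tx":36,"ty":-44},{"tx":36,"ty":-44},{"tx":36,"ty":-44},{"tx":36,"ty":-44}]'
python3 -m jog '[{"az":-0.17},{"az":-0.17},{"az":-0.17},{"az":-0.17},{"az":-0.17}]'
python3 -m jog '[{"az":-0.18},{}]'
cat > w.py <<'E'
from h import *
c=shot('wrist'); T=toolT(); s=sense(); print(s['time_s'],T.round(3).tolist()); print('cam',c['wfc'][:3,3].round(),'yawY',np.degrees(np.arctan2(T[1,1],T[0,1])).round(2))
import sys; save(c,sys.argv[1]); P=cloud(c)
for q,z in [('wide_caddy_grip',129),('wide_caddy',0),('stand_seat',65),('stand',0)]:
    for r in place_of(q,'wrist')[:2]:
        u,v=r['centre']; print(q,np.round([u,v,r['conf']],2),'onz',onz(c,u,v,z).round(1))
np.save('P.npy',P)
E
python3 w.py w1.png
```

```text
0.7 [[0.933, 0.36, 0.0, 189.255], [0.36, -0.933, 0.0, -489.703], [0.0, -0.0, -1.0, 231.289], [0.0, 0.0, 0.0, 1.0]]
cam [ 263. -460.  373.] yawY -68.87schema error: expected keys tx, ty, tz, ax, ay, az, jaw
schema error: expected keys tx, ty, tz, ax, ay, az, jaw
schema error: expected keys tx, ty, tz, ax, ay, az, jaw
schema error: expected keys tx, ty, tz, ax, ay, az, jaw
schema error: expected keys tx, ty, tz, ax, ay, az, jaw
```

View pics/w1.png

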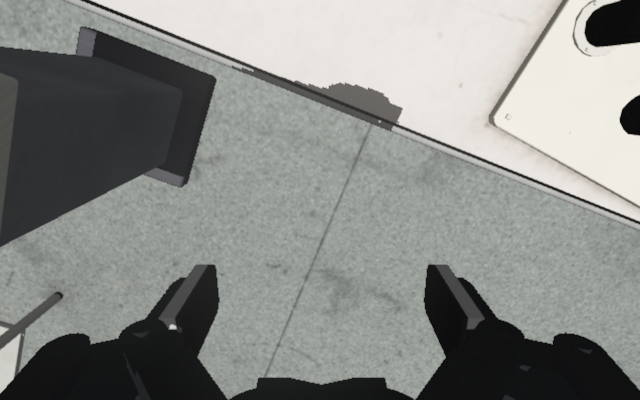

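The picture shows only the floor and the cart, because the arm hasn't moved. Every row needs all seven keys.

```bash
for i in 1 2 3; do python3 -m jog '[{"tx":36,"ty":-44,"tz":0,"ax":0,"ay":0,"az":0,"jaw":-1},{"tx":36,"ty":-44,"tz":0,"ax":0,"ay":0,"az":0,"jaw":-1},{"tx":36,"ty":-44,"tz":0,"ax":0,"ay":0,"az":0,"jaw":-1},{"tx":36,"ty":-44,"tz":0,"ax":0,"ay":0,"az":0,"jaw":-1},{"tx":36,"ty":-44,"tz":0,"ax":0,"ay":0,"az":0,"jaw":-1}]'; done
python3 -m jog '[{"tx":0,"ty":0,"tz":0,"ax":0,"ay":0,"az":-0.17,"jaw":-1},{"tx":0,"ty":0,"tz":0,"ax":0,"ay":0,"az":-0.17,"jaw":-1},{"tx":0,"ty":0,"tz":0,"ax":0,"ay":0,"az":-0.17,"jaw":-1},{"tx":0,"ty":0,"tz":0,"ax":0,"ay":0,"az":-0.17,"jaw":-1},{"tx":0,"ty":0,"tz":0,"ax":0,"ay":0,"az":-0.17,"jaw":-1}]'
python3 -m jog '[{"tx":0,"ty":0,"tz":0,"ax":0,"ay":0,"az":-0.18,"jaw":-1},{"tx":0,"ty":0,"tz":0,"ax":0,"ay":0,"az":0,"jaw":-1}]'
python3 w.py w2.png
```

```text
time_s: 1.52
eef_pos: [278.0, -218.0, 231.4]
ee_rot: [0.0, 0.983, 0.183, 0.0]
force: [0.1, 0.2, 0.7]
grip_width: 1.002
grip_force: 0.0
time_s: 2.15
eef_pos: [366.8, 52.4, 231.6]
ee_rot: [0.0, 0.983, 0.183, 0.001]
force: [0.6, -0.7, 0.4]
grip_width: 1.0
grip_force: 0.0
time_s: 2.78
eef_pos: [455.3, 322.6, 231.3]
ee_rot: [0.0, 0.983, 0.184, 0.0]
force: [0.3, -0.8, 0.5]
grip_width: 1.0
grip_force: 0.0
time_s: 3.4
eef_pos: [455.0, 320.6, 231.3]
ee_rot: [-0.0, 0.818, 0.575, -0.0]
force: [0.1, -0.3, -0.5]
grip_width: 1.003
grip_force: 0.0
time_s: 3.65
eef_pos: [455.0, 320.6, 231.3]
ee_rot: [-0.0, 0.766, 0.643, -0.0]
force: [-0.3, 0.6, -0.7]
grip_width: 1.002
grip_force: 0.0
3.7 [[0.175, 0.985, 0.0, 455.022], [0.985, -0.175, 0.0, 320.588], [0.0, 0.0, -1.0, 231.299], [0.0, 0.0, 0.0, 1.0]]
cam [469. 399. 373.] yawY -10.07
wide_caddy_grip [330.7  193.8    0.88] onz [462.8 323.7 129. ]
wide_caddy [328.3  152.7    0.92] onz [464.3 328.7   0. ]
```

View pics/w2.png

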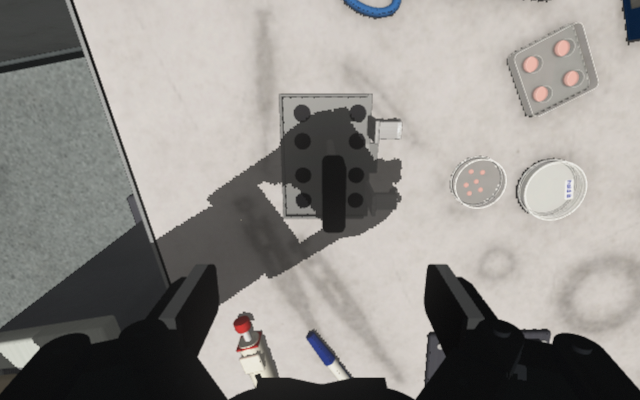

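The wrist view shows the wide caddy centred near (333,194), with its bar vertical in the picture, so the tool yaw is within about 1° of the caddy's. I'll refine that from depth.

```bash
python3 - <<'E'
from h import *
P=np.load('P.npy'); X,Y,Z=P[...,0],P[...,1],P[...,2]
b=(abs(X-462)<90)&(abs(Y-321)<90)
for n,lo,hi in [('bar',138,156),('tray',25,60),]:
    m=b&(Z>lo)&(Z<hi); p=P[m]; print(n,len(p),cv2.minAreaRect(p[:,:2].astype(np.float32)),np.median(p,0).round(1))
E
```

```text
bar 1604 ((465.0511474609375, 324.1051025390625), (48.86983108520508, 15.451445579528809), 80.14667510986328) [465.  326.  144.4]
tray 1279 ((495.100341796875, 317.99041748046875), (87.9024429321289, 68.05274963378906), 81.5762939453125) [511.7 341.4  46.8]
```

```bash
python3 -m jog '[{"tx":4.8,"ty":8.8,"tz":0,"ax":0,"ay":0,"az":0,"jaw":-1},{"tx":0,"ty":0,"tz":40,"ax":0,"ay":0,"az":0,"jaw":-1},{"tx":0,"ty":0,"tz":40,"ax":0,"ay":0,"az":0,"jaw":-1},{"tx":0,"ty":0,"tz":41,"ax":0,"ay":0,"az":0,"jaw":-0.5},{"tx":0,"ty":0,"tz":0,"ax":0,"ay":0,"az":0,"jaw":0.2}]' 60
python3 -m jog '[{"tx":0,"ty":0,"tz":0,"ax":0,"ay":0,"az":0,"jaw":0.6},{"tx":0,"ty":0,"tz":0,"ax":0,"ay":0,"az":0,"jaw":1},{"tx":0,"ty":0,"tz":0,"ax":0,"ay":0,"az":0,"jaw":1},{"tx":0,"ty":0,"tz":0,"ax":0,"ay":0,"az":0,"jaw":1},{"tx":0,"ty":0,"tz":0,"ax":0,"ay":0,"az":0,"jaw":1}]' 90
```

```text
time_s: 4.53
eef_pos: [463.6, 323.3, 108.0]
ee_rot: [-0.001, 0.765, 0.643, -0.003]
force: [-1.0, -0.5, 0.3]
grip_width: 0.603
grip_force: 0.0
time_s: 5.15
eef_pos: [465.3, 324.2, 112.1]
ee_rot: [0.0, 0.765, 0.644, 0.002]
force: [-1.3, 0.1, 6.3]
grip_width: 0.174
grip_force: 89.1
```

```bash
python3 -m jog '[{"tx":0,"ty":0,"tz":-15,"ax":0,"ay":0,"az":0,"jaw":1},{"tx":0,"ty":0,"tz":-20,"ax":0,"ay":0,"az":0,"jaw":1},{"tx":0,"ty":0,"tz":-20,"ax":0,"ay":0,"az":0,"jaw":1},{"tx":0,"ty":0,"tz":0,"ax":0,"ay":0,"az":0,"jaw":1},{"tx":0,"ty":0,"tz":0,"ax":0,"ay":0,"az":0,"jaw":1}]' 90
python3 - <<'E'
from h import *
c=shot('wrist'); T=toolT(); P=cloud(c); Q=(P-T[:3,3])@T[:3,:3]  # tool coords
Z=P[...,2]; b=(abs(Q[...,0])<100)&(abs(Q[...,1])<80)
print(T.round(3).tolist(),sense()['grip_width'])
save(c,'w3.png')
x,y,z=Q[...,0],Q[...,1],Q[...,2]
m=b&(z>60)&(z<112)
p=Q[m]; print(len(p),cv2.minAreaRect(p[:,:2].astype(np.float32)))
h=np.histogram(p[:,2],20); print(h[0],h[1].round())
E
```

```text
time_s: 5.78
eef_pos: [464.2, 323.6, 164.7]
ee_rot: [-0.0, 0.765, 0.644, -0.001]
force: [1.3, 0.4, -2.0]
grip_width: 0.176
grip_force: 88.0
[[0.171, 0.985, -0.002, 464.08], [0.985, -0.171, -0.001, 323.59], [-0.001, -0.001, -1.0, 164.483], [0.0, 0.0, 0.0, 1.0]] 0.17612249205636876
20767 ((-0.797119140625, 9.038211822509766), (118.24507141113281, 129.87278747558594), 89.85426330566406)
[   77   789   960   160   120    91    88    84    89    68    87    68
    55    57    59  1072   519   864 15016   444] [ 60.  63.  65.  68.  70.  73.  76.  78.  81.  83.  86.  89.  91.  94.
  96.  99. 102. 104. 107. 109. 112.]
```

View pics/w3.png

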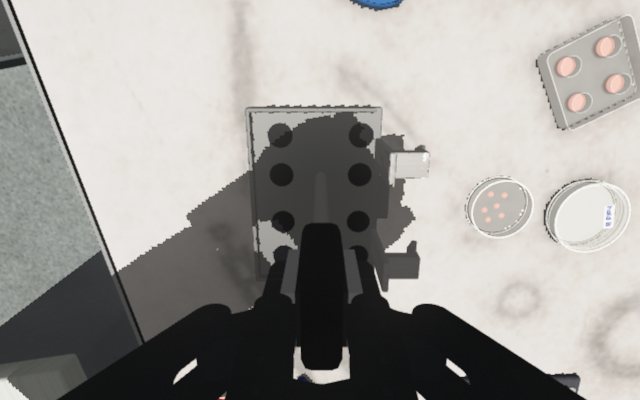

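The caddy is held squarely: yaw offset about 0.15°, origin within 1 mm of the TCP. Hooks are at right, near (410,165) and (403,262). Now I carry it to the front of the stand.

```bash
python3 -m jog '[{"tx":-15,"ty":6,"tz":0,"ax":0,"ay":0,"az":0,"jaw":1},{"tx":-35,"ty":15,"tz":0,"ax":0,"ay":0,"az":0,"jaw":1},{"tx":-45,"ty":19,"tz":0,"ax":0,"ay":0,"az":0,"jaw":1},{"tx":-45,"ty":19,"tz":0,"ax":0,"ay":0,"az":0,"jaw":1},{"tx":-45,"ty":19,"tz":0,"ax":0,"ay":0,"az":0,"jaw":1}]' 90
python3 -m jog '[{"tx":-45,"ty":19,"tz":0,"ax":0,"ay":0,"az":0,"jaw":1},{"tx":-35,"ty":15,"tz":0,"ax":0,"ay":0,"az":0,"jaw":1},{"tx":-22,"ty":9,"tz":0,"ax":0,"ay":0,"az":0,"jaw":1},{"tx":-10,"ty":4,"tz":0,"ax":0,"ay":0,"az":-0.03,"jaw":1},{"tx":0,"ty":0,"tz":0,"ax":0,"ay":0,"az":0,"jaw":1}]' 90
cat > m.py <<'E'
from h import *
import sys
T=toolT(); print(T.round(3).tolist(),sense()['grip_width'],sense()['time_s'])
ims=[]
for n in ['wrist','scene']:
    c=shot(n); P=cloud(c); np.save(n+'P.npy',P); ims.append(c['color'])
    for q,z in [('stand_seat',65),('stand',0),('wide_caddy_grip',T[2,3]+19)]:
        for r in place_of(q,n)[:1]:
            u,v=r['centre']; print(n,q,np.round([u,v,r['conf']],2),'onz',onz(c,u,v,z).round(1))
z=cv2.resize(ims[1][150:290,240:440],(571,400),interpolation=cv2.INTER_CUBIC); im=np.vstack([cv2.resize(ims[0],(480,300)),cv2.resize(z,(430,300))[:, :].copy() if 0 else np.pad(cv2.resize(z,(428,300)),((0,0),(0,52),(0,0)))])
cv2.imwrite('pics/'+sys.argv[1],im[:,:,::-1])
P=np.load('wristP.npy'); X,Y,Z=P[...,0],P[...,1],P[...,2]
m=(Z>112)&(Z<132)&(X>590)&(abs(Y)<110)&(X<690); p=P[m]; print('paneltop',len(p),cv2.minAreaRect(p[:,:2].astype(np.float32)) if len(p)>5 else '')
E
python3 m.py m1.png
```

```text
time_s: 6.45
eef_pos: [509.6, 125.7, 165.0]
ee_rot: [-0.0, 0.765, 0.644, -0.0]
force: [0.1, 1.0, -2.3]
grip_width: 0.175
grip_force: 88.0
time_s: 7.08
eef_pos: [536.5, 8.5, 164.9]
ee_rot: [-0.0, 0.756, 0.654, -0.0]
force: [-1.1, -0.9, -3.1]
grip_width: 0.179
grip_force: 87.9
[[0.143, 0.99, -0.001, 536.511], [0.99, -0.143, -0.0, 8.507], [-0.0, -0.001, -1.0, 164.91], [0.0, 0.0, 0.0, 1.0]] 0.1788618210597863 7.075
wrist stand_seat [455.   196.7    0.81] onz [630.8  -2.1  65. ]
wrist stand [431.1  180.1    0.74] onz [632.5  -7.8   0. ]
wrist wide_caddy_grip [321.9  289.9    0.94] onz [537.6  11.  183.9]
scene stand_seat [347.3  229.     0.77] onz [633.2  -9.8  65. ]
scene stand [345.   246.2    0.73] onz [628.6 -12.2   0. ]
scene wide_caddy_grip [314.3  190.3    0.72] onz [541.8  -3.2 183.9]
paneltop 4006 ((633.9658813476562, -1.9489288330078125), (142.37179565429688, 6.598586559295654), 81.95976257324219)
```

View pics/m1.png

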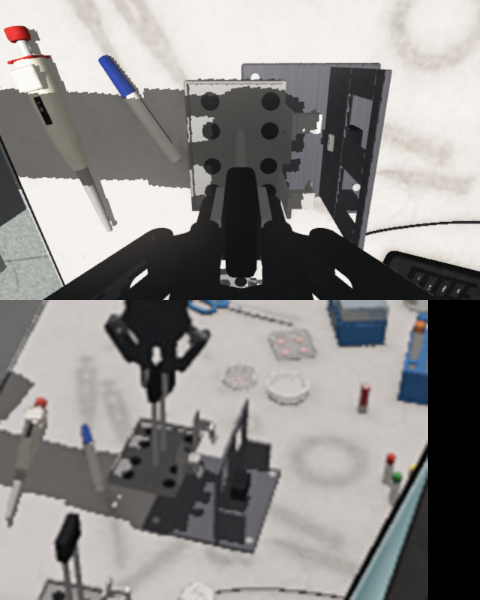

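The stand's front-face centre comes out at about (631,-6), yaw -8.0°. The caddy is aligned with it, 96 mm in front and 1 mm sideways, so I insert it.

```bash
python3 -m jog '[{"tx":-0.8,"ty":10,"tz":0,"ax":0,"ay":0,"az":0,"jaw":1},{"tx":0,"ty":15,"tz":0,"ax":0,"ay":0,"az":0,"jaw":1},{"tx":0,"ty":12,"tz":0,"ax":0,"ay":0,"az":0,"jaw":1},{"tx":0,"ty":4,"tz":0,"ax":0,"ay":0,"az":0,"jaw":1},{"tx":0,"ty":0,"tz":0,"ax":0,"ay":0,"az":0,"jaw":1}]' 90
python3 -m jog '[{"tx":0,"ty":1.5,"tz":0,"ax":0,"ay":0,"az":0,"jaw":1},{"tx":0,"ty":0,"tz":0,"ax":0,"ay":0,"az":0,"jaw":1}]'
python3 -m jog '[{"tx":0,"ty":1.5,"tz":0,"ax":0,"ay":0,"az":0,"jaw":1},{"tx":0,"ty":0,"tz":0,"ax":0,"ay":0,"az":0,"jaw":1}]'
```

```text
time_s: 8.1
eef_pos: [577.4, 3.2, 165.1]
ee_rot: [-0.0, 0.755, 0.655, -0.0]
force: [0.2, -0.7, -3.1]
grip_width: 0.174
grip_force: 88.1
time_s: 8.35
eef_pos: [578.7, 3.0, 165.4]
ee_rot: [0.0, 0.755, 0.655, 0.0]
force: [0.1, -0.2, -2.2]
grip_width: 0.175
grip_force: 88.1
time_s: 8.6
eef_pos: [580.3, 2.7, 165.4]
ee_rot: [0.0, 0.756, 0.655, 0.0]
force: [0.2, -0.4, -2.4]
grip_width: 0.169
grip_force: 88.1
```

```bash
for i in 1 2 3; do python3 -m jog '[{"tx":0,"ty":1,"tz":0,"ax":0,"ay":0,"az":0,"jaw":1},{"tx":0,"ty":0,"tz":0,"ax":0,"ay":0,"az":0,"jaw":1}]' | grep -E 'eef|force'; done; python3 m.py m2.png
```

```text
eef_pos: [581.3, 2.6, 165.3]
force: [0.2, -0.2, -3.7]
grip_force: 88.1
eef_pos: [582.2, 2.5, 165.2]
force: [-0.3, 0.1, -2.7]
grip_force: 88.2
eef_pos: [582.7, 2.4, 165.2]
force: [-3.2, 1.1, -0.2]
grip_force: 88.2
[[0.141, 0.99, -0.002, 582.748], [0.99, -0.141, 0.0, 2.445], [-0.0, -0.002, -1.0, 165.189], [0.0, 0.0, 0.0, 1.0]] 0.171578312894604 9.35
wrist stand_seat [390.6  199.2    0.72] onz [631.8  -3.5  65. ]
wrist wide_caddy_grip [321.1  290.3    0.62] onz [583.5   4.8 184.2]
scene stand_seat [344.9  227.     0.73] onz [625.6  -2.7  65. ]
scene stand [346.9  245.5    0.95] onz [633.6  -8.5   0. ]
scene wide_caddy_grip [330.2  190.1    0.57] onz [583.1   3.7 184.2]
paneltop 2956 ((629.63427734375, 4.1107177734375), (131.67535400390625, 16.741241455078125), 82.09452819824219)
```

View pics/m2.png

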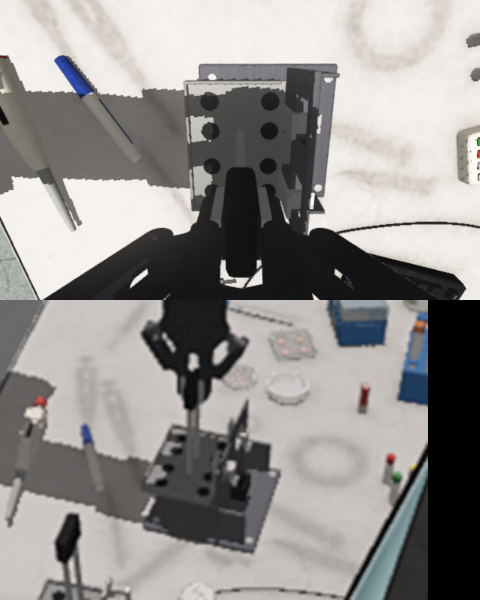

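Contact with the panel is where expected: hooks through, tongue touching. I back off about 1.5 mm and lower it.

```bash
python3 -m jog '[{"tx":0,"ty":-1.7,"tz":0,"ax":0,"ay":0,"az":0,"jaw":1},{"tx":0,"ty":0,"tz":5,"ax":0,"ay":0,"az":0,"jaw":1},{"tx":0,"ty":0,"tz":5,"ax":0,"ay":0,"az":0,"jaw":1},{"tx":0,"ty":0,"tz":2,"ax":0,"ay":0,"az":0,"jaw":1},{"tx":0,"ty":0,"tz":0,"ax":0,"ay":0,"az":0,"jaw":1}]' 110
for i in 1 2 3 4; do python3 -m jog '[{"tx":0,"ty":0,"tz":3,"ax":0,"ay":0,"az":0,"jaw":1},{"tx":0,"ty":0,"tz":0,"ax":0,"ay":0,"az":0,"jaw":1}]' | grep -E 'eef|force'; done
```

```text
time_s: 10.38
eef_pos: [581.6, 2.6, 153.1]
ee_rot: [-0.0, 0.755, 0.655, -0.0]
force: [0.1, 0.1, -2.4]
grip_width: 0.169
grip_force: 108.5
eef_pos: [581.4, 2.6, 150.1]
force: [-1.4, 0.5, -1.3]
grip_force: 108.5
eef_pos: [581.9, 2.6, 148.7]
force: [-5.3, 1.7, 9.1]
grip_force: 110.1
eef_pos: [581.3, 2.7, 144.2]
force: [-2.3, 0.8, -1.6]
grip_force: 108.7
eef_pos: [581.2, 2.6, 140.5]
force: [-1.7, 0.0, -3.7]
grip_force: 108.5
```

```bash
for i in 1 2 3 4; do python3 -m jog '[{"tx":0,"ty":0,"tz":2,"ax":0,"ay":0,"az":0,"jaw":1},{"tx":0,"ty":0,"tz":0,"ax":0,"ay":0,"az":0,"jaw":1}]' | grep -E 'time|eef|rot|force'; done
```

```text
time_s: 11.62
eef_pos: [581.8, 2.5, 139.2]
ee_rot: [0.0, 0.756, 0.655, 0.0]
force: [0.4, 0.2, -3.2]
grip_force: 108.7
time_s: 11.88
eef_pos: [581.7, 2.5, 137.3]
ee_rot: [0.0, 0.756, 0.655, 0.0]
force: [-0.9, 0.0, -2.2]
grip_force: 108.7
time_s: 12.12
eef_pos: [581.7, 2.5, 137.1]
ee_rot: [0.001, 0.755, 0.655, 0.0]
force: [-8.1, -0.5, 11.4]
grip_force: 110.7
time_s: 12.38
eef_pos: [581.6, 2.5, 137.0]
ee_rot: [0.001, 0.755, 0.655, 0.0]
force: [-15.6, -0.2, 25.5]
grip_force: 112.9
```

It stops hard at z = 137, which is the 112 grip height plus 25, so home. A light upward tug will test the catch.

```bash
for i in 1 2 3; do python3 -m jog '[{"tx":0,"ty":0,"tz":-2,"ax":0,"ay":0,"az":0,"jaw":1},{"tx":0,"ty":0,"tz":0,"ax":0,"ay":0,"az":0,"jaw":1}]' | grep -E 'time|eef|force'; done
```

```text
time_s: 12.62
eef_pos: [581.8, 2.5, 137.1]
force: [-6.1, -0.0, 12.3]
grip_force: 111.2
time_s: 12.88
eef_pos: [581.6, 2.5, 137.3]
force: [-1.3, -0.7, 1.5]
grip_force: 109.5
time_s: 13.12
eef_pos: [581.5, 2.6, 139.1]
force: [1.1, -0.0, -1.4]
grip_force: 108.7
```

```bash
for i in 1 2; do python3 -m jog '[{"tx":0,"ty":0,"tz":-1.5,"ax":0,"ay":0,"az":0,"jaw":1},{"tx":0,"ty":0,"tz":0,"ax":0,"ay":0,"az":0,"jaw":1}]' | grep -E 'time|eef|force'; done
```

```text
time_s: 13.38
eef_pos: [581.3, 2.6, 140.0]
force: [1.4, 0.0, -8.8]
grip_force: 108.1
time_s: 13.62
eef_pos: [581.2, 2.6, 140.3]
force: [6.8, -0.7, -20.9]
grip_force: 107.8
```

The caddy moves 3 mm and is then held against 21 N, so the catch is latched over the tongue. I set it back down, release and retreat.

```bash
python3 -m jog '[{"tx":0,"ty":0,"tz":2.5,"ax":0,"ay":0,"az":0,"jaw":1},{"tx":0,"ty":0,"tz":2,"ax":0,"ay":0,"az":0,"jaw":1},{"tx":0,"ty":0,"tz":0.5,"ax":0,"ay":0,"az":0,"jaw":0.5},{"tx":0,"ty":0,"tz":0,"ax":0,"ay":0,"az":0,"jaw":0},{"tx":0,"ty":0,"tz":0,"ax":0,"ay":0,"az":0,"jaw":-0.4}]' 20
python3 -m jog '[{"tx":0,"ty":0,"tz":0,"ax":0,"ay":0,"az":0,"jaw":-0.4},{"tx":0,"ty":0,"tz":0,"ax":0,"ay":0,"az":0,"jaw":-0.4},{"tx":0,"ty":0,"tz":-10,"ax":0,"ay":0,"az":0,"jaw":-0.4},{"tx":0,"ty":0,"tz":-30,"ax":0,"ay":0,"az":0,"jaw":-0.4},{"tx":0,"ty":0,"tz":-40,"ax":0,"ay":0,"az":0,"jaw":-0.4}]'
python3 -m jog '[{"tx":0,"ty":-20,"tz":-40,"ax":0,"ay":0,"az":0,"jaw":-0.4},{"tx":0,"ty":-20,"tz":0,"ax":0,"ay":0,"az":0,"jaw":-0.4},{"tx":0,"ty":0,"tz":0,"ax":0,"ay":0,"az":0,"jaw":-0.4}]'
python3 m.py m3.png; python3 - <<'E'
from h import *
P=np.load('wristP.npy'); X,Y,Z=P[...,0],P[...,1],P[...,2]
m=(Z>140)&(Z<190)&(abs(X-580)<60)&(abs(Y)<60); print(cv2.minAreaRect(P[m][:,:2].astype(np.float32)),np.median(P[m],0))
E
```

```text
time_s: 14.25
eef_pos: [581.8, 2.6, 137.7]
ee_rot: [0.0, 0.755, 0.655, 0.0]
force: [-0.4, -0.6, -0.3]
grip_width: 0.669
grip_force: 0.0
time_s: 14.88
eef_pos: [581.3, 2.6, 218.4]
ee_rot: [-0.0, 0.755, 0.655, -0.0]
force: [0.5, -0.3, 0.7]
grip_width: 0.701
grip_force: 0.0
time_s: 15.25
eef_pos: [541.5, 8.4, 258.5]
ee_rot: [0.001, 0.755, 0.655, 0.0]
force: [-0.1, -0.3, 0.8]
grip_width: 0.706
grip_force: 0.0
[[0.141, 0.99, 0.001, 541.545], [0.99, -0.141, -0.0, 8.434], [-0.0, 0.001, -1.0, 258.492], [0.0, 0.0, 0.0, 1.0]] 0.7055775228396677 15.25
wrist stand_seat [415.8  166.7    0.74] onz [632.1  -1.3  65. ]
wrist stand [402.1  160.6    0.96] onz [632.4  -9.2   0. ]
wrist wide_caddy_grip [355.6  194.6    0.97] onz [560.   47.8 277.5]
scene stand_seat [350.2  229.5    0.72] onz [641.4 -10.7  65. ]
scene stand [343.9  246.4    0.92] onz [625.6 -13.4  -0. ]
scene wide_caddy_grip [326.9  201.2    0.82] onz [ 600.3 -158.8  277.5]
paneltop 1718 ((633.5692138671875, -6.439949035644531), (150.85012817382812, 5.764909744262695), 82.03207397460938)
((567.8751220703125, 3.993165969848633), (49.15156936645508, 17.274303436279297), 81.1429214477539) [567.6676942    7.60075399 162.86305092]
```

View pics/m3.png

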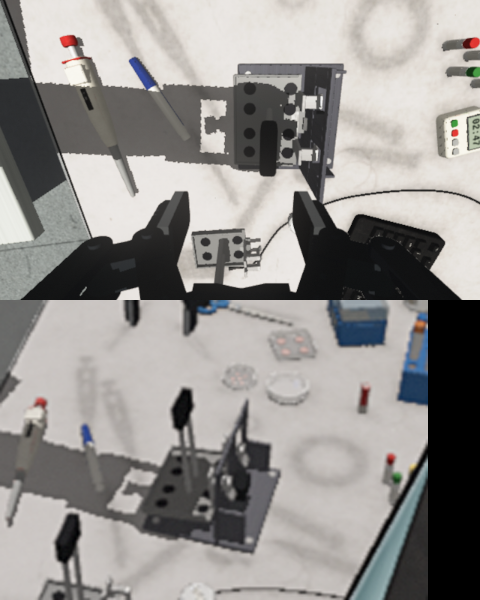

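The caddy hangs but leans forward in the hook slack: its bar is at about (268,150) in the wrist view. I'll measure the tilt and look at the catch before handing in.

```bash
python3 - <<'E'
from h import *
c=shot('wrist'); T=toolT(); P=cloud(c)
f=np.array([631.2,-6.3,65.]); a=-np.radians(8.); M=np.array([[np.cos(a),-np.sin(a),0],[np.sin(a),np.cos(a),0],[0,0,1]])
S=(P-f)@M  # stand_seat coords
x,y,z=S[...,0],S[...,1],S[...,2]
m=(z>75)&(z<125)&(abs(x+60)<25)&(abs(y)<35); top=S[m]; t=top[top[:,2]>np.percentile(top[:,2],60)-3]
print('bar top',np.median(top,0).round(1),cv2.minAreaRect(top[:,:2].astype(np.float32)))
m=(x<-12)&(x>-105)&(abs(y)<64)&(z<20)&(z>-40); q=S[m]
# robust plane on tray top
A=np.c_[q[:,:2],np.ones(len(q))]; w=np.ones(len(q),bool)
for i in range(15):
    k=np.linalg.lstsq(A[w],q[w,2],rcond=None)[0]; r=q[:,2]-A@k; w=abs(r)<max(2.5,12-i)
print('plane slope x,y',k.round(3),w.sum(),len(q))
s=shot('scene'); z2=cv2.resize(s['color'][185:275,290:390],(660,594),interpolation=cv2.INTER_CUBIC); cv2.imwrite('pics/s4.png',z2[:,:,::-1])
for n in ['scene','wrist']: print(n,[(r['centre'],r['conf']) for r in find_in('catch',n)[:2]])
print('narrow',[(onz(s,*r['centre'],129).round(),r['conf']) for r in place_of('narrow_caddy_grip','scene')])
E
```

```text
bar top [-64.7   4.8  97.9] ((-64.39761352539062, 1.3740978240966797), (49.51189041137695, 16.992399215698242), 87.77471160888672)
plane slope x,y [ 1.3000e-02 -2.0000e-03 -3.8212e+01] 2682 3380
scene []
wrist []
narrow [(array([ 478., -224.,  129.]), 0.86)]
```

View pics/s4.png

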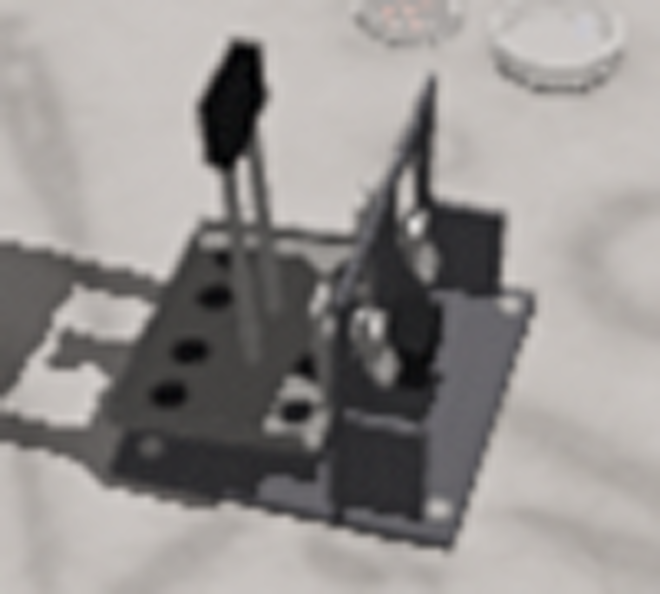

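```bash
python3 - <<'E'
from h import *
f=np.array([631.2,-6.3,65.]); a=-np.radians(8.); M=np.array([[np.cos(a),-np.sin(a),0],[np.sin(a),np.cos(a),0],[0,0,1]])
c=shot('wrist'); S=(cloud(c)-f)@M
x,y,z=S[...,0],S[...,1],S[...,2]
for lo in range(-110,-5,10):
    m=(x>=lo)&(x<lo+10)&(y>5)&(y<60)&(z<-5); print(lo+5,m.sum(),np.percentile(z[m],[25,50,75]).round(1))
m=(z>70)&(abs(x+60)<40)&(abs(y)<35); 
for lo in range(-80,-45,4):
    k=m&(x>=lo)&(x<lo+4); print('bar',lo+2,k.sum(),np.median(z[k]).round(1) if k.any() else '')
E
```

```text
-105 422 [-66.5 -66.  -65.5]
-95 530 [-46.7 -45.9 -41.1]
-85 475 [-45.8 -45.4 -44.7]
-75 526 [-44.7 -44.1 -43.6]
-65 508 [-44.  -43.4 -42.7]
-55 500 [-42.8 -42.3 -41.7]
-45 480 [-41.8 -41.3 -40.7]
-35 532 [-40.8 -40.2 -39.6]
-25 528 [-39.5 -38.9 -38.3]
-15 570 [-38.4 -37.8 -36.9]
-5 306 [-42.5 -37.2 -29.7]
bar -78 375 267.2
bar -74 493 270.5
bar -70 1165 267.6
bar -66 1483 265.0
bar -62 1721 260.8
bar -58 2978 226.8
bar -54 1042 241.6
bar -50 836 242.2
bar -46 1066 248.6
```

The tilt is 0.10 rad. The tongue end is at home height, grip centre x is about -62 mm and z about 81 mm, all inside the limits.

```bash
python3 -c "
from rig import *
print(finish_job(), sense()['time_s'])"
```

```text
the job is handed in; nothing more can be done
the job is handed in; nothing more can be done
```

The wide caddy hangs home on the stand with the gripper clear of it, and the job was handed in after about 16 s of robot time; the result wasn't shown to me. It leans about 0.10 rad forward in the hook slack, within the limits; the catch held against a 21 N upward pull before release, and the narrow caddy wasn't touched.

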